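Load the germination carrier

ROBOT

A 7-joint arm with a two-finger parallel gripper is mounted at the origin on a cart in front of the work surface, level with it; the furniture and walls round the work are solid. World frame = base frame: x ahead of the robot, y to its left, z up, the work surface at z = 0. Lengths are in m, angles in rad, forces in N, time in s.
With the tool pointing down it reaches from about 0.375 to 0.925 m from the base axis. Payload 3.1 kg.
Tool frame: the origin (TCP) lies at the very end of the fingers, on their centre line; the grasp point (between the pads) lies 19 mm behind it; z points along the fingers, y is the line along which they close (so a half turn about z gives the same grasp; the last joint's range is limited). The gripper opens to 85 mm and grips with 20 to 120 N. Pads are 22 mm wide; open, the fingers measure 114 mm over their backs; the gripper's body (76 mm by 85 mm) begins 54 mm behind the grasp point. The pads swing forward as they close: fully open they stand 13 mm farther back than shut.
Start: joints at [-1.365, 0.383, 0.044, 1.598, -0.018, 1.161, -0.05], TCP at [0.194, 0.62, 0.231] pointing down, gripper open.
Joint ranges: [-2.61, 2.61], [-0.41, 2.15], [-1.48, 1.57], [0, 2.5], [-1.57, 4.71], [0.05, 1.97], [-2.85, 2.85]. Speed limits (rad/s): [2.79, 2.79, 3.14, 3.14, 3.14, 3.14, 3.14].

INTERFACE

Orientations are given as a unit quaternion [x, y, z, w].
In Python, from cell import telemetry, imaging, env gives the robot as it stands.
- The arm moves only by the shell command python3 -m handwheel 'ROWS' [OPENING] [FORCE]. ROWS is JSON, a list of rows, each a list of 2 entries, a list of its own where there are three numbers: the shift along the tool's x, y, z each as a share of 15 cm, from -1 to 1, then the turn, a rotation vector about the tool's x, y, z each as a share of 90 degrees, from -1 to 1. In form: [[[dx, dy, dz], [ax, ay, az]], ...]. A call has 1 to 20 rows; each row is the pose to reach, as a shift and turn from the pose commanded when the call began, along the tool's axes at that moment; what a row does not reach only later rows make up. A row lasts 1/10 s, in which the tool goes at most 50 mm and 8.59 degrees, less where a joint would pass 70% of its speed; a pose out of reach is approached as far as the arm can. A call with a number of a shift or a turn outside -1 to 1 is refused whole. A call with a gripper value outside its range is refused whole. OPENING is the opening, from 0 (shut) to 1 (fully open), set as the call begins (- or left out, the last holds). The fingers move at their own pace and stop on an object; FORCE is the grip in N (left out, the last holds). Time passes only in rows, so rows that repeat a pose let the fingers close. It gives the time, the measured TCP pose, the force, the opening and the grip force at its end, in the units of the state.
- telemetry.observe(): the state, without advancing time (a new reading comes with each control period).
- imaging.camera(name): name is "scene" or "top"; returns (picture, depth): 420x560x3 uint8, red, green, blue; 420x560 float32, m along the optical axis (not along the pixel's ray), 0 where there is no reading.
- imaging.camera_model(name): a dict with "K" (3x3 intrinsics, pixels), "camera_from_world" (4x4, takes a point from world to camera coordinates). Camera axes: x right, y down, z forward; pixel columns grow to the right and rows downward; lengths in m; the calibration is good to about 2 mm. A picture is of the moment at which its call begins. camera_model takes no time and is no camera call.
- env.sign_off(): hands the job in; it is judged then, once.
The state is a dict: "clock": time; "joint_pos": joint angles; "dq": joint speeds; "effort": joint torques, N m; "position": TCP position; "ee_rot": TCP orientation; "force": force on the tool from outside, world axes, zero at the start; "moment": the same for the moment, N m; "opening": finger opening in m; "finger_force": force on a finger pad.
Only numpy, scipy, OpenCV 4.12 (cv2) and the standard library are available. Lean on these libraries where they do the work, as an engineer would, in place of code of your own. Each camera call takes 0.05 s, during which the arm holds its last target. There are 200 camera calls.

TASK

Of the things at the front of the desk, load the blue carrier for the germination cabinet: the two dishes with seed go into the wide shallow recess, one squarely on top of the other, the red-capped jar into the middle-sized well and the brown dropper bottle into the smallest well, all upright on the bottom of their places. Keep the dishes with seed level throughout. Leave the empty dish, the white-capped jar and the glue stick where they are.

Things in the scene. Friction and masses are not known exactly. Their poses are not given: they have to be found in the camera images.
- dish_a: round clear dish with dark counted seeds on its floor, 60 mm across, 13 mm high, lying open side up on the desk; origin at the centre of its underside, z up. Grasp it across the rim near the top half of its height; a second dish rests rim on rim on it (13 mm higher). The two dishes with seed are alike and may be stacked either way round
- dish_b: the second round clear dish with dark seeds, the same size and origin as dish_a
- red_jar: upright sample jar with a red cap, 42 mm in diameter, 80 mm high, 85 g; origin at the centre of its underside, z up; grasp it round the upper half of its body
- dropper: upright brown glass dropper bottle with a black rubber top, body 33 mm in diameter up to 62 mm, 102 mm high in all, about 70 g; origin at the centre of its underside, z up; grasp it round the body at 45 to 60 mm height
- dish_insert: grey square insert, 86 x 86 x 25 mm, with a round dark-floored recess in its top, 76 mm wide but only 5 mm deep; origin at the centre of its underside, z up, recess floor 20 mm and top face 25 mm above the origin. It stands in the fixed blue carrier in one row with the two other inserts (89 mm apart, row along their y axes, any order)
- jar_insert: grey square insert like dish_insert, in the same blue carrier, but with a round well 62 mm wide and 20 mm deep; origin at the centre of its underside, well floor 5 mm and top face 25 mm above the origin. The carrier's long sides are lower than the inserts; its two end walls, 138 mm from the row's middle, are 47 mm high
- dropper_insert: grey square insert like dish_insert but with a round well 49 mm wide and 20 mm deep; origin at the centre of its underside, well floor 5 mm and top face 25 mm above the origin
- empty_dish: round clear dish of the same size as dish_a (60 mm across, 13 mm high) but empty, lying on the desk; origin at the centre of its underside. It stays where it is
- white_jar: upright sample jar with a white cap, 48 mm in diameter, 67 mm high; origin at the centre of its underside. It stays where it is
- glue_stick: upright white and yellow glue stick, 25 mm in diameter, 90 mm high; origin at the centre of its underside. It stays where it is
There are look-alikes about, which are no part of the job. Leave any orange look-alike of the dropper alone.

How it is judged:
At the end, for the whole second after the job is handed in: Both seed dishes level in the shallow recess, lower one on its floor within 12 mm of centre, the other on its rim within 12 mm. Red-capped jar and dropper upright on the floor of their wells. Empty dish, white-capped jar and glue stick within 20 mm of their start. All at rest (((horizontal distance between dish_a and dish_insert below 0.012 m and z of dish_a in the frame of dish_insert between 0.016 and 0.024 m and z of dish_b in the frame of dish_a between 0.009 and 0.017 m) or (horizontal distance between dish_b and dish_insert below 0.012 m and z of dish_b in the frame of dish_insert between 0.016 and 0.024 m and z of dish_a in the frame of dish_b between 0.009 and 0.017 m)) and horizontal distance between dish_a and dish_b below 0.012 m and angle between each of dish_a, dish_b's own z axis and vertical below 0.08 rad and horizontal distance between red_jar and jar_insert below 0.014 m and z of red_jar in the frame of jar_insert below 0.009 m and angle between each of red_jar, dropper's own z axis and vertical below 0.1 rad and horizontal distance between dropper and dropper_insert below 0.012 m and z of dropper in the frame of dropper_insert below 0.009 m and distance of each of empty_dish, white_jar, glue_stick from where it was at the start of the episode below 0.02 m and linear speed of each of dish_a, dish_b, red_jar, dropper below 0.02 m/s); the robot touches nothing.
It fails at once if a dish with seed is tipped by more than 0.4 rad (angle between any of dish_a, dish_b's own z axis and vertical above 0.4 rad).
It fails at once if the empty dish, the white-capped jar or the glue stick is moved by more than 20 mm (distance of any of empty_dish, white_jar, glue_stick from where it was at the start of the episode above 0.02 m).
It also fails if it takes over 120 s, if anything falls off the work surface, if the arm or the gripper's body presses on something with over 40 N, if the wrist force passes 120 N, or if a joint passes its speed limit or range.

## Working session

There is one attempt and no reset: what is moved stays moved. The work goes in short steps, Python scripts to look and compute and a shell command to move; the robot and the scene stay as the last step left them, time stands still between calls to the robot, and variables do not carry over. Pictures are saved under pics/ and viewed, at most 14 in all, crops included, and the job is handed in when it is done.

```bash
mkdir -p pics; ls
cat > h.py <<'E'
import numpy as np,cv2,pickle
from cell import telemetry,imaging,env
def grab(n):
    im,d=imaging.camera(n); m=imaging.camera_model(n)
    return im,d,np.array(m["K"]),np.array(m["camera_from_world"])
def proj(K,T,p):
    q=T[:3,:3]@np.array(p)+T[:3,3]; q=K@q; return q[:2]/q[2]
def onplane(K,T,uv,z):
    Ti=np.linalg.inv(T); d=Ti[:3,:3]@np.linalg.inv(K)@np.array([uv[0],uv[1],1.]); o=Ti[:3,3]
    return o+d*(z-o[2])/d[2]
def cloud(d,K,T):
    v,u=np.mgrid[:d.shape[0],:d.shape[1]]
    c=np.stack([(u-K[0,2])*d/K[0,0],(v-K[1,2])*d/K[1,1],d],-1)
    Ti=np.linalg.inv(T); P=c@Ti[:3,:3].T+Ti[:3,3]; P[d==0]=np.nan; return P
def save(im,name,s=1,box=None):
    if box: im=im[box[1]:box[3],box[0]:box[2]]
    im=cv2.resize(im,None,fx=s,fy=s,interpolation=cv2.INTER_CUBIC); cv2.imwrite('pics/'+name,im[:,:,::-1])
E
python3 - <<'E'
from h import *
for n in("scene","top"):
    im,d,K,T=grab(n); save(im,n+'0.png',1.4); print(n,np.linalg.inv(T)[:3,3],K[0,0])
    np.savez(n+'0.npz',im=im,d=d,K=K,T=T)
s=telemetry.observe(); print({k:np.round(s[k],3) for k in s})
E
```

```text
pics
scene [ 0.08366342 -0.79249067  0.44499662] 381.66632744656727
top [ 0.22582936 -0.03507785  1.48116302] 529.758780950348
{'clock': np.float64(0.1), 'joint_pos': array([-1.365,  0.384,  0.044,  1.599, -0.018,  1.161, -0.05 ]), 'dq': array([ 0.   , -0.001, -0.002, -0.003,  0.001, -0.   ,  0.002]), 'effort': array([ 2.0000e-03, -4.3473e+01,  1.0290e+00, -2.5045e+01,  1.1000e-02,
        6.0000e-03,  0.0000e+00]), 'position': array([0.194, 0.619, 0.23 ]), 'ee_rot': array([ 0.151,  0.988, -0.001, -0.   ]), 'force': array([-0.549, -0.555, -0.477]), 'moment': array([0.034, 0.066, 0.006]), 'finger_force': np.float64(0.0), 'opening': np.float64(0.086)}
```

View pics/scene0.png

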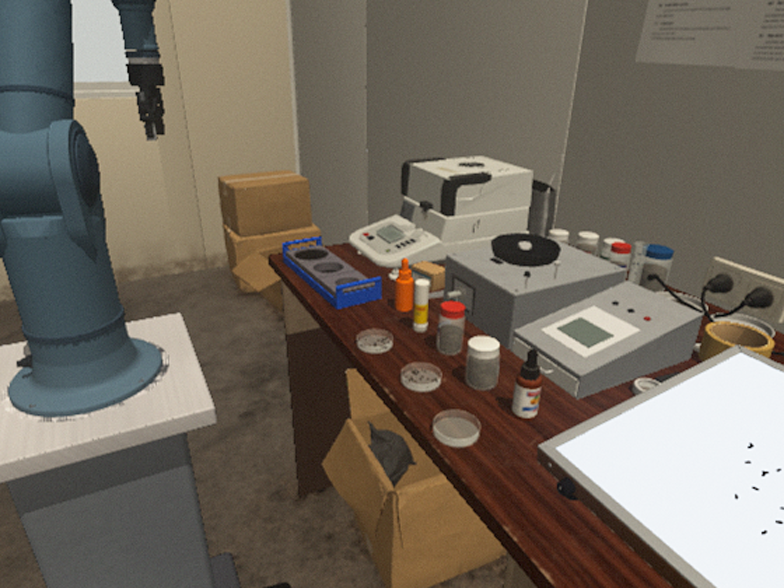

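View pics/top0.png

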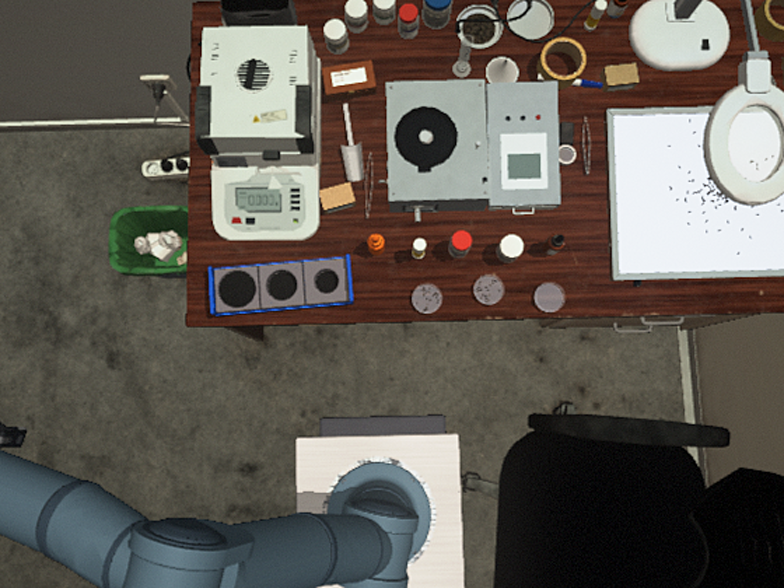

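The overhead view (1.4x) shows these, by pixel:
- Seed-bearing dishes at (427,298) and (488,289). The dish at (549,297) looks empty.
- Red-capped jar at (461,241), white-capped jar at (511,247) and glue stick at (419,246).
- Black-topped brown bottle at (556,241). The orange look-alike is at (376,242).
- Carrier at (281,286), wells from left to right wide, middle and small.

Next I'll measure these and check them in one crop.

Run:
```python
from h import *
f=np.load('top0.npz'); im,d,K,T=f['im'],f['d'],f['K'],f['T']; P=cloud(d,K,T)
save(im,'crop1.png',2.8,(140,150,420,240))
hsv=cv2.cvtColor(im,cv2.COLOR_RGB2HSV)
def blob(mask,c,r=22):
    m=np.zeros(mask.shape,np.uint8); cv2.circle(m,c,r,1,-1); m=(m&mask).astype(np.uint8)
    n,l,s,ce=cv2.connectedComponentsWithStats(m); i=1+np.argmax(s[1:,4]); 
    (cx,cy),rr=cv2.minEnclosingCircle(np.argwhere(l==i)[:,::-1].astype(np.float32)); return (cx,cy),rr,l==i,ce[i]
H,S,V=hsv[...,0],hsv[...,1],hsv[...,2]
def rep(n,mask,c,z,r=22):
    uv,rr,m,ce=blob(mask,c,r); p=onplane(K,T,ce,z); print(n,np.round(ce,1),'r_mm',round(rr*1000*(1.481-z)/530,1),'pos',np.round(p,4),'depth z',np.round(np.nanpercentile(P[m][:,2],[10,50,90]),3))
red=((H<8)|(H>172))&(S>150)&(V>130)
wood=((H<15)|(H>165))&(S>70)
rep('red',red,(329,172),.08)
rep('white',(V>170)&(S<60),(365,177),.067)
rep('glue',(V>150)&(S<90),(299,176),.09)
rep('dropper',(V<55),(398,171),.10,14)
for n,c in(('dishL',(305,213)),('dishM',(349,207)),('empty',(392,212))): rep(n,~wood,c,.013,18)
for n,c in(('wide',(170,206)),('mid',(201,203)),('small',(233,200))): rep(n,V<60,c,.025,17)
for n,c in(('wide',(170,206)),('mid',(201,203)),('small',(233,200))):
    v,u=c[1],c[0]; print(n,np.round(np.nanmedian(P[v-3:v+4,u-3:u+4].reshape(-1,3),0),3))
blue=(H>105)&(H<125)&(S>150)&(V>80); m=np.zeros_like(H); m[180:230,140:260]=1
pts=np.argwhere(blue&(m>0))[:,::-1].astype(np.float32); r=cv2.minAreaRect(pts); print('carrier',r)
print([np.round(onplane(K,T,q,.035),3) for q in cv2.boxPoints(r)], 'desk edge?', np.round(onplane(K,T,(300,232),0),3))
```

```text
red [329.6 170.9] r_mm 19.4 pos [ 0.5189 -0.1734  0.08  ] depth z [0.072 0.078 0.082]
white [365.2 175.3] r_mm 22.2 pos [ 0.5071 -0.271   0.067 ] depth z [0.061 0.066 0.07 ]
glue [299.4 174.2] r_mm 12.2 pos [ 0.51   -0.0914  0.09  ] depth z [0.049 0.087 0.092]
dropper [397.7 171.3] r_mm 12.3 pos [ 0.5091 -0.3522  0.1   ] depth z [0.071 0.082 0.1  ]
dishL [304.4 213. ] r_mm 29.9 pos [ 0.415 -0.105  0.013] depth z [-0.003  0.002  0.008]
dishM [348.4 206.7] r_mm 29.8 pos [ 0.4296 -0.2286  0.013 ] depth z [-0.003  0.002  0.009]
empty [391.7 212. ] r_mm 31.3 pos [ 0.4116 -0.3484  0.013 ] depth z [-0.002  0.002  0.008]
wide [169.  206.1] r_mm 36.4 pos [0.4422 0.2711 0.025 ] depth z [0.019 0.023 0.026]
mid [201.2 203.1] r_mm 29.1 pos [0.4482 0.1817 0.025 ] depth z [0.004 0.008 0.013]
small [233.  200.4] r_mm 22.9 pos [0.4537 0.0929 0.025 ] depth z [0.004 0.008 0.013]
wide [0.443 0.269 0.022]
mid [0.451 0.185 0.008]
small [0.458 0.095 0.007]
carrier ((199.70904541015625, 203.2991943359375), (35.671077728271484, 102.75806427001953), 84.80557250976562)
[array([0.487, 0.331, 0.035]), array([0.506, 0.046, 0.035]), array([0.406, 0.039, 0.035]), array([0.388, 0.32 , 0.035])] desk edge? [ 0.363 -0.092  0.   ]
```

View pics/crop1.png

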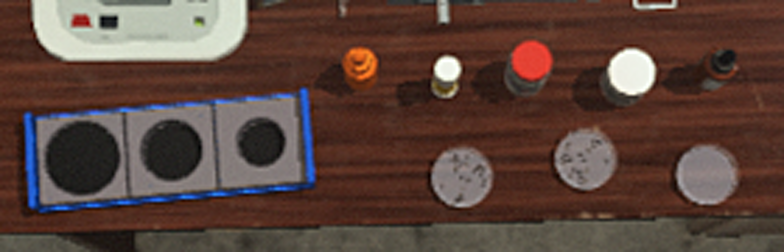

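The crop confirms the choices: seeds lie in the dishes at (462,177) and (585,158), while the one at (706,175) is clear. The brown dropper is at (720,65) and the orange look-alike at (360,66). The sizes, the 89 mm spacing and the heights all agree with the description. I'll square the tool up and head for the red jar, with tool x as world -x, y as +y and z down.

```bash
python3 -m handwheel '[[[0,0,0],[0,0,-0.09]],[[0,0,0],[0,0,-0.18]],[[0,0,0],[0,0,-0.193]],[[0,0,0],[0,0,-0.193]]]' 1 30
python3 -m handwheel '[[[-0.12,-0.3,0],[0,0,0]],[[-0.24,-0.6,0],[0,0,0]],[[-0.36,-0.88,0],[0,0,0]],[[-0.36,-0.88,0],[0,0,0]]]'
python3 -m handwheel '[[[-0.12,-0.3,0],[0,0,0]],[[-0.24,-0.6,0],[0,0,0]],[[-0.36,-0.88,0],[0,0,0]],[[-0.36,-0.88,0],[0,0,0]]]'
python3 -c "
from h import *
s=telemetry.observe();print(np.round(s['joint_pos'],2),np.round(s['ee_rot'],3))"
```

```text
clock: 0.5
position: [0.1944, 0.6199, 0.2307]
ee_rot: [0.002, 1.0, -0.0, -0.0]
force: [0.3, -0.5, -0.5]
opening: 0.0857
finger_force: 0.0
clock: 0.9
position: [0.2533, 0.4804, 0.2302]
ee_rot: [0.007, 1.0, -0.003, 0.001]
force: [1.1, 1.2, -0.4]
opening: 0.0855
finger_force: 0.0
clock: 1.3
position: [0.3057, 0.3496, 0.2309]
ee_rot: [0.007, 1.0, -0.002, 0.0]
force: [0.3, 1.0, -0.4]
opening: 0.0855
finger_force: 0.0
[-1.07  0.03  0.12  2.03 -0.    1.09  0.62] [ 0.007  1.    -0.002  0.   ]
```

```bash
for i in 1; do
python3 -m handwheel '[[[-0.12,-0.3,0],[0,0,0]],[[-0.24,-0.6,0],[0,0,0]],[[-0.355,-0.87,0],[0,0,0]],[[-0.355,-0.87,0],[0,0,0]]]' >/dev/null
python3 -m handwheel '[[[-0.12,-0.3,0],[0,0,0]],[[-0.24,-0.6,0],[0,0,0]],[[-0.355,-0.87,0],[0,0,0]],[[-0.355,-0.87,0],[0,0,0]]]' >/dev/null
python3 -m handwheel '[[[-0.12,-0.3,0],[0,0,0]],[[-0.24,-0.6,0],[0,0,0]],[[-0.355,-0.87,0],[0,0,0]],[[-0.355,-0.87,0],[0,0,0]]]' >/dev/null
python3 -m handwheel '[[[-0.12,-0.3,0],[0,0,0]],[[-0.24,-0.6,0],[0,0,0]],[[-0.355,-0.87,0],[0,0,0]],[[-0.355,-0.87,0],[0,0,0]],[[-0.355,-0.87,0],[0,0,0]]]'
done
python3 -c "
from h import *
s=telemetry.observe();print(np.round(s['joint_pos'],2),np.round(s['ee_rot'],3))
f=np.load('scene0.npz')
for n,p in dict(red=(.519,-.173,.08),drop=(.509,-.352,.1),drop2=(.513,-.357,.1),L=(.415,-.105,.013)).items(): print(n,proj(f['K'],f['T'],p)*1.4)"
```

```text
clock: 3.0
position: [0.5156, -0.165, 0.2308]
ee_rot: [0.001, 1.0, -0.0, -0.001]
force: [0.0, 1.6, -0.4]
opening: 0.0853
finger_force: 0.0
[-0.44  0.22  0.76  1.89 -0.17  1.1   1.96] [ 0.001  1.    -0.    -0.001]
red [451.69261706 305.4360526 ]
drop [523.9844908  348.43673017]
drop2 [529.0678609  349.53859841]
L [372.81607676 338.00793501]
```

```bash
python3 -m handwheel '[[[-0.023,-0.055,0],[0,0,0]],[[-0.023,-0.055,0.25],[0,0,0]],[[-0.023,-0.055,0.5],[0,0,0]],[[-0.023,-0.055,0.7],[0,0,0]],[[-0.023,-0.055,0.7],[0,0,0]]]'
python3 -m handwheel '[[[0,0,0.15],[0,0,0]],[[0,0,0.3],[0,0,0]],[[0,0,0.45],[0,0,0]],[[0,0,0.6],[0,0,0]],[[0,0,0.6],[0,0,0]],[[0,0,0.6],[0,0,0]]]'
python3 -m handwheel '[[[0,0,0],[0,0,0]],[[0,0,0],[0,0,0]],[[0,0,0],[0,0,0]],[[0,0,0],[0,0,0]],[[0,0,0],[0,0,0]],[[0,0,0],[0,0,0]],[[0,0,0],[0,0,0]],[[0,0,0],[0,0,0]],[[0,0,0],[0,0,0]],[[0,0,0],[0,0,0]]]' 0 30
python3 - <<'E'
from h import *
a=grab('scene'); save(a[0],'s1.png',3,(220,140,420,320))
E
```

```text
clock: 3.5
position: [0.5148, -0.1705, 0.122]
ee_rot: [-0.001, 1.0, 0.001, -0.005]
force: [-1.5, 0.5, -0.8]
opening: 0.0853
finger_force: 0.0
clock: 4.1
position: [0.5196, -0.1736, 0.0376]
ee_rot: [-0.0, 1.0, 0.0, 0.001]
force: [0.3, -0.9, 0.4]
opening: 0.0853
finger_force: 0.0
clock: 5.1
position: [0.5194, -0.1742, 0.0375]
ee_rot: [0.0, 1.0, 0.0, 0.001]
force: [-1.6, 0.7, 6.9]
opening: 0.0404
finger_force: 29.9
```

View pics/s1.png

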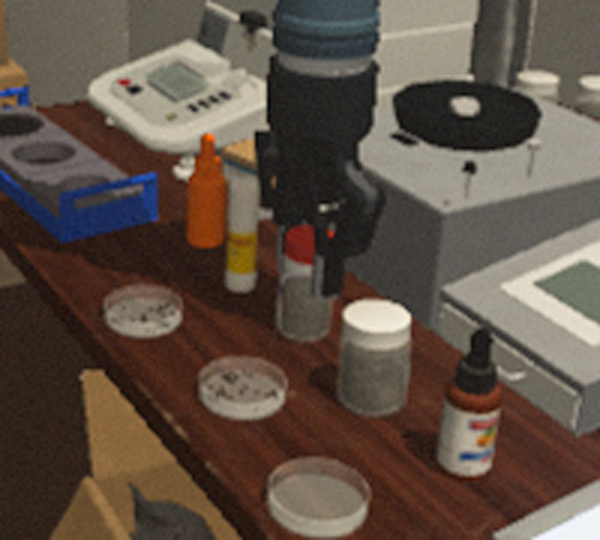

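The fingers hold the red jar by its upper body (opening 40 mm). Its neighbours have not moved. I'll lift it and carry it to the middle well.

```bash
python3 -m handwheel '[[[0,0,-0.1],[0,0,0]],[[0,0,-0.3],[0,0,0]],[[0,0,-0.55],[0,0,0]],[[0,0,-0.8],[0,0,0]],[[0,0,-0.8],[0,0,0]],[[0,0,-0.8],[0,0,0]]]'
python3 -m handwheel '[[[0.04,0.2,0],[0,0,0]],[[0.08,0.4,0],[0,0,0]],[[0.12,0.6,0],[0,0,0]],[[0.157,0.79,0],[0,0,0]],[[0.157,0.79,0],[0,0,0]]]' >/dev/null
python3 -m handwheel '[[[0.04,0.2,0],[0,0,0]],[[0.08,0.4,0],[0,0,0]],[[0.12,0.6,0],[0,0,0]],[[0.157,0.79,0],[0,0,0]],[[0.157,0.79,0],[0,0,0]]]' >/dev/null
python3 -m handwheel '[[[0.04,0.2,0],[0,0,0]],[[0.08,0.4,0],[0,0,0]],[[0.12,0.6,0],[0,0,0]],[[0.157,0.79,0],[0,0,0]],[[0.157,0.79,0],[0,0,0]],[[0.157,0.79,0],[0,0,0]],[[0.157,0.79,0],[0,0,0]]]'
python3 - <<'E'
from h import *
im,d,K,T=grab('top'); save(im,'t2.png',4,(130,140,270,240))
E
```

```text
clock: 5.75
position: [0.519, -0.1744, 0.1578]
ee_rot: [0.0, 1.0, 0.0, 0.001]
force: [-0.6, 0.6, -0.9]
opening: 0.0407
finger_force: 30.6
clock: 7.45
position: [0.4481, 0.179, 0.1556]
ee_rot: [0.002, 1.0, -0.001, -0.001]
force: [-0.3, -0.4, -0.9]
opening: 0.0404
finger_force: 30.6
```

View pics/t2.png

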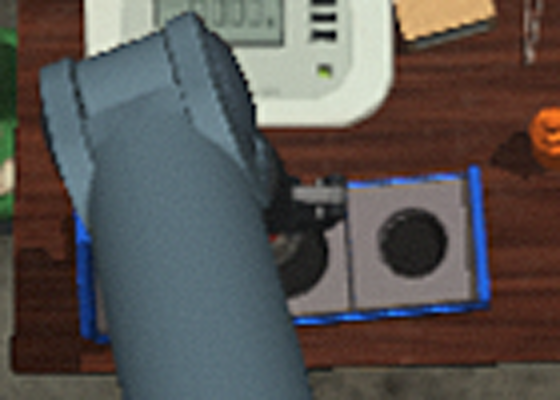

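The arm hides the middle well from above, with the jar just visible at (280,260). The measured pose agrees with the plan to 3 mm, so I'll lower the jar.

```bash
python3 -m handwheel '[[[0,0.022,0.1],[0,0,0]],[[0,0.022,0.25],[0,0,0]],[[0,0.022,0.4],[0,0,0]],[[0,0.022,0.55],[0,0,0]],[[0,0.022,0.65],[0,0,0]],[[0,0.022,0.7],[0,0,0]],[[0,0.022,0.74],[0,0,0]],[[0,0.022,0.75],[0,0,0]],[[0,0.022,0.75],[0,0,0]],[[0,0.022,0.75],[0,0,0]]]'
```

```text
clock: 8.5
position: [0.4485, 0.1841, 0.0451]
ee_rot: [0.001, 1.0, 0.0, -0.0]
force: [-2.4, -1.6, 6.2]
opening: 0.0408
finger_force: 29.5
```

```bash
python3 -m handwheel '[[[0,0,0],[0,0,0]],[[0,0,0],[0,0,0]],[[0,0,0],[0,0,0]],[[0,0,0],[0,0,0]],[[0,0,0],[0,0,0]],[[0,0,0],[0,0,0]]]' 0.9
python3 -m handwheel '[[[0,0,-0.2],[0,0,0]],[[0,0,-0.5],[0,0,0]],[[0,0,-0.8],[0,0,0]],[[0,0,-1],[0,0,0]],[[0,0,-1],[0,0,0]]]'
python3 -m handwheel '[[[-0.07,-0.3,0],[0,0,0]],[[-0.14,-0.6,0],[0,0,0]],[[-0.21,-0.9,0],[0,0,0]],[[-0.21,-0.9,0],[0,0,0]]]'
python3 - <<'E'
from h import *
im,d,K,T=grab('scene'); save(im,'s2.png',3,(180,120,400,320))
im,d,K,T=grab('top'); hsv=cv2.cvtColor(im,cv2.COLOR_RGB2HSV)
m=((hsv[...,0]<8)|(hsv[...,0]>172))&(hsv[...,1]>150)&(hsv[...,2]>130); m[:, 260:]=0; m[:190]=0;m[230:]=0
ys,xs=np.nonzero(m); m[:]=m; print(len(xs)); c=(xs[xs>180].mean(),ys[xs>180].mean()); print(c,onplane(K,T,c,.085))
E
```

```text
clock: 9.1
position: [0.4479, 0.1846, 0.0437]
ee_rot: [0.0, 1.0, -0.0, -0.0]
force: [0.2, -0.7, 0.5]
opening: 0.0769
finger_force: 0.0
clock: 9.6
position: [0.4516, 0.1864, 0.1987]
ee_rot: [0.0, 1.0, 0.003, 0.004]
force: [1.2, 0.5, 0.4]
opening: 0.0766
finger_force: 0.0
clock: 10.0
position: [0.4796, 0.0415, 0.1933]
ee_rot: [0.006, 1.0, -0.002, -0.0]
force: [-0.4, -0.4, 0.2]
opening: 0.0766
finger_force: 0.0
133
(np.float64(196.28571428571428), np.float64(199.6766917293233)) [0.44871819 0.18571955 0.085     ]
```

View pics/s2.png

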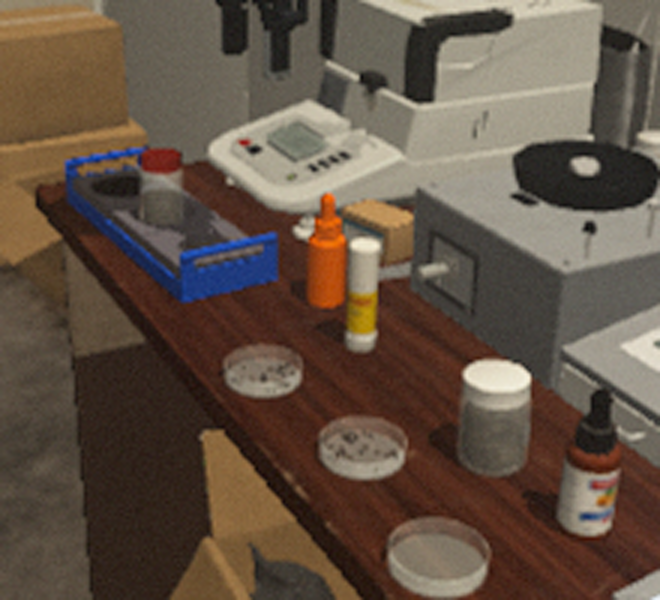

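The red jar stands upright in the middle well at (160,185), and its cap measures at (0.449, 0.186). Next is the dropper, with a narrower opening to clear the white jar.

```bash
python3 -m handwheel '[[[-0.025,-0.3,0],[0,0,0]],[[-0.05,-0.6,0],[0,0,0]],[[-0.076,-0.89,0],[0,0,0]],[[-0.076,-0.89,0],[0,0,0]]]' 0.65 >/dev/null
python3 -m handwheel '[[[-0.025,-0.3,0],[0,0,0]],[[-0.05,-0.6,0],[0,0,0]],[[-0.076,-0.89,0],[0,0,0]],[[-0.076,-0.89,0],[0,0,0]]]' >/dev/null
python3 -m handwheel '[[[-0.025,-0.3,0],[0,0,0]],[[-0.05,-0.6,0],[0,0,0]],[[-0.076,-0.89,0],[0,0,0]],[[-0.076,-0.89,0],[0,0,0]],[[-0.076,-0.89,0],[0,0,0]],[[-0.076,-0.89,0],[0,0,0]]]'
python3 -c "
from h import *
s=telemetry.observe();print(np.round(s['joint_pos'],2))"
```

```text
clock: 11.5
position: [0.5145, -0.3474, 0.1926]
ee_rot: [-0.002, 1.0, 0.001, -0.001]
force: [-0.5, 0.3, 0.5]
opening: 0.0552
finger_force: 0.0
[-0.11  0.47  0.83  1.74 -0.39  1.11  2.42]
```

```bash
python3 -m handwheel '[[[0,-0.057,0],[0,0,0]],[[0,-0.057,0.2],[0,0,0]],[[0,-0.057,0.4],[0,0,0]],[[0,-0.057,0.5],[0,0,0]],[[0,-0.057,0.5],[0,0,0]],[[0,-0.057,0.5],[0,0,0]]]'
python3 - <<'E'
from h import *
im,d,K,T=grab('scene'); save(im,'s3.png',4,(330,180,430,320))
E
```

```text
clock: 12.1
position: [0.514, -0.3593, 0.1193]
ee_rot: [-0.0, 1.0, -0.0, 0.0]
force: [0.3, 0.1, 0.7]
opening: 0.0555
finger_force: 0.0
```

View pics/s3.png

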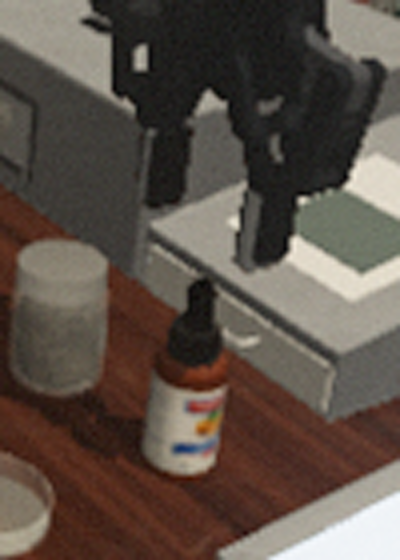

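Seen from the scene camera, the fingertips straddle the dropper's axis: tips at (165,205) and (260,268), dropper top at (203,285). I'll descend and grip.

```bash
python3 -m handwheel '[[[0,0,0.15],[0,0,0]],[[0,0,0.3],[0,0,0]],[[0,0,0.45],[0,0,0]],[[0,0,0.55],[0,0,0]],[[0,0,0.55],[0,0,0]],[[0,0,0.55],[0,0,0]]]'
python3 -m handwheel '[[[0,0,0],[0,0,0]],[[0,0,0],[0,0,0]],[[0,0,0],[0,0,0]],[[0,0,0],[0,0,0]],[[0,0,0],[0,0,0]],[[0,0,0],[0,0,0]],[[0,0,0],[0,0,0]],[[0,0,0],[0,0,0]]]' 0 30
python3 -m handwheel '[[[0,0,-0.1],[0,0,0]],[[0,0,-0.3],[0,0,0]],[[0,0,-0.55],[0,0,0]],[[0,0,-0.8],[0,0,0]],[[0,0,-0.85],[0,0,0]],[[0,0,-0.85],[0,0,0]]]'
```

```text
clock: 12.75
position: [0.514, -0.3601, 0.0373]
ee_rot: [0.0, 1.0, -0.001, 0.001]
force: [0.3, -0.3, 0.8]
opening: 0.0555
finger_force: 0.0
clock: 13.55
position: [0.5144, -0.3602, 0.038]
ee_rot: [0.0, 1.0, -0.001, 0.001]
force: [-0.4, 0.6, 6.3]
opening: 0.0314
finger_force: 29.9
clock: 14.15
position: [0.5143, -0.3603, 0.1661]
ee_rot: [0.0, 1.0, -0.001, 0.002]
force: [0.1, -0.9, -0.9]
opening: 0.0317
finger_force: 30.0
```

```bash
python3 -m handwheel '[[[0.03,0.2,0],[0,0,0]],[[0.06,0.4,0],[0,0,0]],[[0.1,0.6,0],[0,0,0]],[[0.1,0.757,0],[0,0,0]],[[0.1,0.757,0],[0,0,0]]]' >/dev/null
python3 -m handwheel '[[[0.03,0.2,0],[0,0,0]],[[0.06,0.4,0],[0,0,0]],[[0.1,0.6,0],[0,0,0]],[[0.1,0.757,0],[0,0,0]],[[0.1,0.757,0],[0,0,0]]]' >/dev/null
python3 -m handwheel '[[[0.03,0.2,0],[0,0,0]],[[0.06,0.4,0],[0,0,0]],[[0.1,0.6,0],[0,0,0]],[[0.1,0.757,0],[0,0,0]],[[0.1,0.757,0],[0,0,0]]]' >/dev/null
python3 -m handwheel '[[[0.03,0.2,0],[0,0,0]],[[0.06,0.4,0],[0,0,0]],[[0.1,0.6,0],[0,0,0]],[[0.1,0.757,0],[0,0,0]],[[0.1,0.757,0],[0,0,0]],[[0.1,0.757,0],[0,0,0]],[[0.1,0.757,0],[0,0,0]]]'
```

```text
clock: 16.35
position: [0.4538, 0.0923, 0.1634]
ee_rot: [0.002, 1.0, -0.001, -0.0]
force: [-0.6, -0.2, -1.6]
opening: 0.0313
finger_force: 30.2
```

```bash
python3 -m handwheel '[[[0,0.01,0.1],[0,0,0]],[[0,0.01,0.25],[0,0,0]],[[0,0.01,0.4],[0,0,0]],[[0,0.01,0.55],[0,0,0]],[[0,0.01,0.67],[0,0,0]],[[0,0.01,0.74],[0,0,0]],[[0,0.01,0.79],[0,0,0]],[[0,0.01,0.8],[0,0,0]],[[0,0.01,0.8],[0,0,0]],[[0,0.01,0.8],[0,0,0]]]'
```

```text
clock: 17.35
position: [0.4543, 0.0952, 0.0453]
ee_rot: [0.001, 1.0, 0.0, -0.0]
force: [-3.7, -1.3, 10.4]
opening: 0.0313
finger_force: 31.7
```

```bash
python3 -m handwheel '[[[0,0,0],[0,0,0]],[[0,0,0],[0,0,0]],[[0,0,0],[0,0,0]],[[0,0,0],[0,0,0]],[[0,0,0],[0,0,0]]]' 0.55
python3 -m handwheel '[[[0,0,-0.2],[0,0,0]],[[0,0,-0.5],[0,0,0]],[[0,0,-0.8],[0,0,0]],[[0,0,-1],[0,0,0]],[[0,0,-1],[0,0,0]]]'
python3 -m handwheel '[[[0.05,-0.3,0],[0,0,0]],[[0.1,-0.6,0],[0,0,0]],[[0.17,-0.9,0],[0,0,0]],[[0.17,-0.9,0],[0,0,0]]]' 1
python3 - <<'E'
from h import *
im,d,K,T=grab('scene'); save(im,'s4.png',4,(185,150,335,270))
E
```

```text
clock: 17.85
position: [0.4536, 0.0963, 0.0437]
ee_rot: [0.0, 1.0, -0.0, -0.0]
force: [0.8, 0.5, -0.0]
opening: 0.0471
finger_force: 0.0
clock: 18.35
position: [0.4573, 0.0975, 0.1983]
ee_rot: [0.0, 1.0, 0.003, 0.004]
force: [0.3, -0.6, -0.4]
opening: 0.0469
finger_force: 0.0
clock: 18.75
position: [0.4253, -0.0449, 0.1926]
ee_rot: [0.006, 1.0, -0.0, -0.001]
force: [0.4, -0.3, 0.3]
opening: 0.0859
finger_force: 0.0
```

View pics/s4.png

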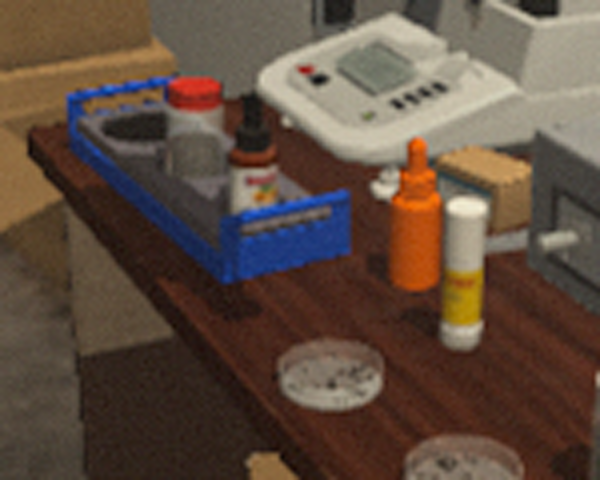

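The dropper stands upright in the small well at (250,170). The glue stick and orange bottle are untouched. I'll turn the tool 90° so the fingers close along x, clear of the end wall.

```bash
python3 -m handwheel '[[[0.02,-0.1,0],[0,0,0.09]],[[0.04,-0.2,0],[0,0,0.18]],[[0.06,-0.3,0],[0,0,0.27]],[[0.08,-0.4,0],[0,0,0.36]],[[0.08,-0.4,0],[0,0,0.45]],[[0.08,-0.4,0],[0,0,0.54]],[[0.08,-0.4,0],[0,0,0.63]],[[0.08,-0.4,0],[0,0,0.72]],[[0.08,-0.4,0],[0,0,0.81]],[[0.08,-0.4,0],[0,0,0.9]],[[0.08,-0.4,0],[0,0,1]],[[0.08,-0.4,0],[0,0,1]],[[0.08,-0.4,0],[0,0,1]],[[0.08,-0.4,0],[0,0,1]]]'
python3 - <<'E'
from h import *
im,d,K,T=grab('top'); hsv=cv2.cvtColor(im,cv2.COLOR_RGB2HSV); H,S=hsv[...,0],hsv[...,1]
from scipy.spatial.transform import Rotation as R
s=telemetry.observe(); print(np.round(s['joint_pos'],2), np.round(R.from_quat(s['ee_rot']).as_matrix(),3)); save(im,'t5.png',4,(270,160,420,240))
E
```

```text
clock: 20.2
position: [0.416, -0.0982, 0.1935]
ee_rot: [0.706, 0.708, -0.0, -0.0]
force: [-0.2, -0.2, -0.3]
opening: 0.0855
finger_force: 0.0
[-0.75 -0.06  0.88  2.18  0.05  1.    0.11] [[-0.002  1.    -0.   ]
 [ 1.     0.002 -0.   ]
 [-0.    -0.    -1.   ]]
```

```bash
python3 -m handwheel '[[[-0.047,0,0],[0,0,0]],[[-0.047,0,0.25],[0,0,0]],[[-0.047,0,0.5],[0,0,0]],[[-0.047,0,0.75],[0,0,0]],[[-0.047,0,0.9],[0,0,0]],[[-0.047,0,0.95],[0,0,0]],[[-0.047,0,0.95],[0,0,0]],[[-0.047,0,0.95],[0,0,0]]]'
python3 - <<'E'
from h import *
im,d,K,T=grab('scene'); save(im,'s6.png',5,(220,180,330,290))
E
```

```text
clock: 21.05
position: [0.4172, -0.1062, 0.0523]
ee_rot: [0.707, 0.707, 0.001, 0.001]
force: [-0.1, -0.7, 0.3]
opening: 0.0856
finger_force: 0.0
```

View pics/s6.png

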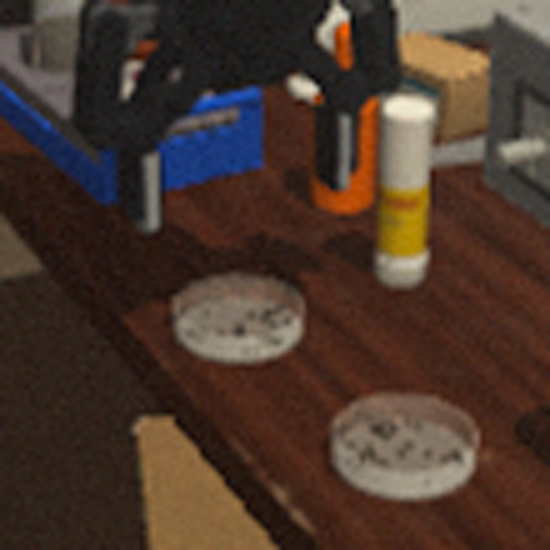

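The tips straddle the dish evenly: (145,230) and (340,185), with the dish centre at (240,320). I'll descend and grip gently.

```bash
python3 -c "
from h import *
f=np.load('scene0.npz')
for z in (.052,.058,.065): print(z,[np.round((proj(f['K'],f['T'],(x,-.117,z))-[220,180])*5) for x in (.374,.46)])"
python3 -m handwheel '[[[0,-0.01,0.1],[0,0,0]],[[0,-0.01,0.2],[0,0,0]],[[0,-0.01,0.28],[0,0,0]],[[0,-0.01,0.33],[0,0,0]],[[0,-0.01,0.33],[0,0,0]],[[0,-0.01,0.33],[0,0,0]],[[0,-0.01,0.33],[0,0,0]]]'
python3 -m handwheel '[[[0,0,0],[0,0,0]],[[0,0,0],[0,0,0]],[[0,0,0],[0,0,0]],[[0,0,0],[0,0,0]],[[0,0,0],[0,0,0]],[[0,0,0],[0,0,0]],[[0,0,0],[0,0,0]],[[0,0,0],[0,0,0]]]' 0 20
python3 - <<'E'
from h import *
im,d,K,T=grab('scene'); save(im,'s7.png',6,(230,200,320,270))
E
```

```text
0.052 [array([159., 262.]), array([332., 222.])]
0.058 [array([158., 249.]), array([332., 211.])]
0.065 [array([158., 235.]), array([333., 197.])]
clock: 21.8
position: [0.4154, -0.1058, 0.0025]
ee_rot: [0.707, 0.707, 0.001, 0.001]
force: [0.3, -0.1, -0.5]
opening: 0.0852
finger_force: 0.0
clock: 22.6
position: [0.4149, -0.1057, 0.0024]
ee_rot: [0.707, 0.707, 0.0, -0.0]
force: [-0.9, 0.5, 6.7]
opening: 0.0583
finger_force: 20.2
```

View pics/s7.png

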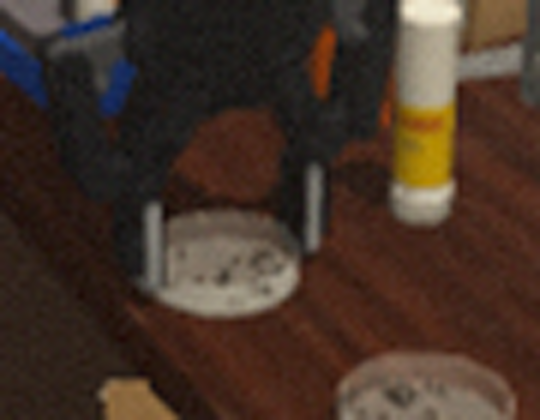

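```bash
python3 -m handwheel '[[[0,0,-0.05],[0,0,0]],[[0,0,-0.15],[0,0,0]],[[0,0,-0.3],[0,0,0]],[[0,0,-0.5],[0,0,0]],[[0,0,-0.7],[0,0,0]],[[0,0,-0.85],[0,0,0]],[[0,0,-0.93],[0,0,0]],[[0,0,-0.93],[0,0,0]],[[0,0,-0.93],[0,0,0]]]'
python3 -m handwheel '[[[0.1,0.01,0],[0,0,0]],[[0.3,0.02,0],[0,0,0]],[[0.5,0.04,0],[0,0,0]],[[0.7,0.06,0],[0,0,0]],[[0.84,0.06,0],[0,0,0]],[[0.84,0.06,0],[0,0,0]]]'
python3 -m handwheel '[[[0.1,0.01,0],[0,0,0]],[[0.3,0.02,0],[0,0,0]],[[0.5,0.04,0],[0,0,0]],[[0.7,0.06,0],[0,0,0]],[[0.84,0.06,0],[0,0,0]],[[0.84,0.06,0],[0,0,0]]]'
python3 -m handwheel '[[[0.1,0.01,0],[0,0,0]],[[0.3,0.02,0],[0,0,0]],[[0.5,0.04,0],[0,0,0]],[[0.7,0.06,0],[0,0,0]],[[0.84,0.06,0],[0,0,0]],[[0.84,0.06,0],[0,0,0]],[[0.84,0.06,0],[0,0,0]],[[0.84,0.06,0],[0,0,0]]]'
```

```text
clock: 23.55
position: [0.4142, -0.1054, 0.1411]
ee_rot: [0.707, 0.707, 0.0, -0.0]
force: [0.4, 0.6, -0.7]
opening: 0.058
finger_force: 21.9
clock: 24.15
position: [0.4225, 0.023, 0.14]
ee_rot: [0.705, 0.709, -0.001, -0.001]
force: [0.0, -0.4, -0.8]
opening: 0.0579
finger_force: 21.9
clock: 24.75
position: [0.4326, 0.1492, 0.1409]
ee_rot: [0.706, 0.708, -0.0, 0.0]
force: [-0.4, 0.8, 0.1]
opening: 0.0579
finger_force: 21.9
clock: 25.55
position: [0.4417, 0.2701, 0.141]
ee_rot: [0.708, 0.706, -0.001, 0.0]
force: [0.5, -1.1, -0.3]
opening: 0.058
finger_force: 21.9
```

```bash
python3 -m handwheel '[[[0.005,0.005,0.1],[0,0,0]],[[0.005,0.005,0.25],[0,0,0]],[[0.005,0.005,0.42],[0,0,0]],[[0.005,0.005,0.57],[0,0,0]],[[0.005,0.005,0.67],[0,0,0]],[[0.005,0.005,0.72],[0,0,0]],[[0.005,0.005,0.75],[0,0,0]],[[0.005,0.005,0.77],[0,0,0]],[[0.005,0.005,0.785],[0,0,0]],[[0.005,0.005,0.795],[0,0,0]],[[0.005,0.005,0.795],[0,0,0]]]'
```

```text
clock: 26.65
position: [0.4431, 0.2732, 0.0253]
ee_rot: [0.707, 0.707, 0.0, -0.001]
force: [-6.3, -4.4, 20.4]
opening: 0.0582
finger_force: 24.1
```

The force rose at 25 mm, the same 2 to 3 mm offset as at both wells, so the inserts stand on a thin carrier base and the dish is on its floor. I'll release and retreat.

```bash
python3 -m handwheel '[[[0,0,-0.015],[0,0,0]],[[0,0,-0.015],[0,0,0]],[[0,0,-0.015],[0,0,0]],[[0,0,-0.015],[0,0,0]]]'
python3 -m handwheel '[[[0,0,0],[0,0,0]],[[0,0,0],[0,0,0]],[[0,0,0],[0,0,0]],[[0,0,0],[0,0,0]],[[0,0,0],[0,0,0]],[[0,0,0],[0,0,0]]]' 1
python3 -m handwheel '[[[0,0,-0.1],[0,0,0]],[[0,0,-0.35],[0,0,0]],[[0,0,-0.65],[0,0,0]],[[0,0,-0.9],[0,0,0]],[[0,0,-0.9],[0,0,0]]]'
python3 -m handwheel '[[[-0.3,-0.02,0],[0,0,0]],[[-0.6,-0.02,0],[0,0,0]],[[-0.9,-0.02,0],[0,0,0]],[[-1,-0.02,0],[0,0,0]]]' >/dev/null
python3 -m handwheel '[[[-0.3,-0.02,0],[0,0,0]],[[-0.6,-0.02,0],[0,0,0]],[[-0.9,-0.02,0],[0,0,0]],[[-1,-0.02,0],[0,0,0]],[[-1,-0.02,0],[0,0,0]]]'
python3 - <<'E'
from h import *
im,d,K,T=grab('top'); save(im,'t8.png',5,(145,175,265,235)); P=cloud(d,K,T)
b=P[185:230,150:190].reshape(-1,3); c=np.hypot(b[:,0]-.4425,b[:,1]-.271)
for r in(10,20,27,36,40): k=(c<r/1000); print(r,np.round(np.nanmedian(b[k],0),4))
E
```

```text
clock: 27.05
position: [0.4436, 0.2739, 0.0254]
ee_rot: [0.707, 0.707, 0.001, -0.0]
force: [-1.4, -0.6, 7.3]
opening: 0.0582
finger_force: 22.7
clock: 27.65
position: [0.4424, 0.2729, 0.0241]
ee_rot: [0.707, 0.707, -0.0, 0.0]
force: [-1.0, 0.5, -0.2]
opening: 0.0854
finger_force: 0.0
clock: 28.15
position: [0.447, 0.2753, 0.1659]
ee_rot: [0.708, 0.707, 0.007, -0.0]
force: [0.1, 0.4, 0.3]
opening: 0.0856
finger_force: 0.0
clock: 29.05
position: [0.4359, -0.0297, 0.1594]
ee_rot: [0.71, 0.705, 0.0, -0.0]
force: [0.8, -0.3, -0.1]
opening: 0.0852
finger_force: 0.0
10 [0.4432 0.271  0.0237]
20 [0.4425 0.2706 0.0238]
27 [0.4429 0.2712 0.024 ]
36 [0.4425 0.2707 0.0241]
40 [0.4427 0.2714 0.0244]
```

View pics/t8.png

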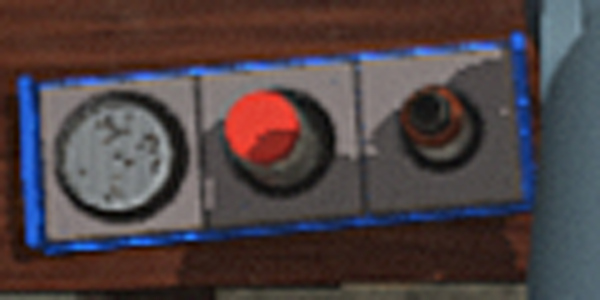

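The lower dish lies flat in the recess, dish centre about (115,152) against recess centre about (120,154), so 3 mm off. The jar and the dropper are in their wells. Now the second seed dish.

```bash
python3 -m handwheel '[[[-0.3,-0.02,0],[0,0,0]],[[-0.6,-0.03,0],[0,0,0]],[[-0.68,-0.03,0],[0,0,0]],[[-0.68,-0.03,0],[0,0,0]]]' >/dev/null
python3 -m handwheel '[[[-0.25,-0.02,0],[0,0,0]],[[-0.5,-0.02,0],[0,0,0]],[[-0.64,-0.02,0],[0,0,0]],[[-0.64,-0.02,0],[0,0,0]],[[-0.64,-0.02,0],[0,0,0]],[[-0.64,-0.02,0],[0,0,0]]]'
```

```text
clock: 30.1
position: [0.4294, -0.222, 0.1588]
ee_rot: [0.706, 0.708, 0.0, -0.001]
force: [-0.7, -0.2, 0.3]
opening: 0.0852
finger_force: 0.0
```

```bash
python3 -m handwheel '[[[-0.047,0.004,0],[0,0,0]],[[-0.047,0.004,0.2],[0,0,0]],[[-0.047,0.004,0.45],[0,0,0]],[[-0.047,0.004,0.65],[0,0,0]],[[-0.047,0.004,0.72],[0,0,0]],[[-0.047,0.004,0.72],[0,0,0]],[[-0.047,0.004,0.72],[0,0,0]]]'
python3 - <<'E'
from h import *
im,d,K,T=grab('scene'); save(im,'s9.png',5,(250,190,370,300))
E
```

```text
clock: 30.8
position: [0.4302, -0.2325, 0.0522]
ee_rot: [0.707, 0.707, 0.0, 0.001]
force: [0.2, -0.2, 1.1]
opening: 0.0856
finger_force: 0.0
```

View pics/s9.png

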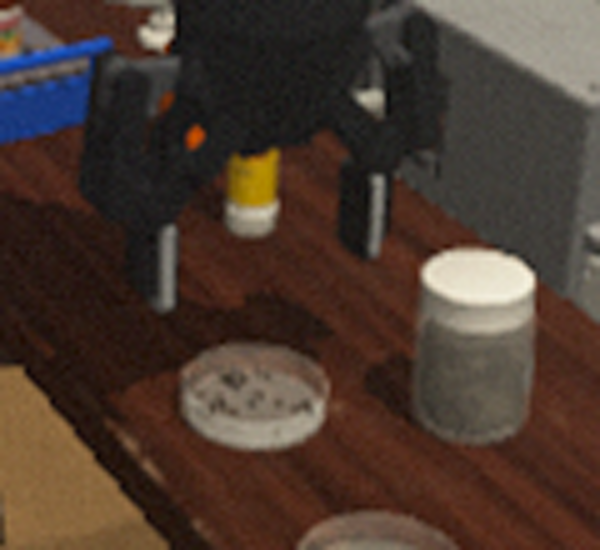

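The tips at (163,305) and (372,250) straddle the seeded dish at (255,395), and the white jar is clear. I'll make a 3 mm y correction, descend and grip.

```bash
python3 -m handwheel '[[[0.022,0,0.1],[0,0,0]],[[0.022,0,0.2],[0,0,0]],[[0.022,0,0.28],[0,0,0]],[[0.022,0,0.33],[0,0,0]],[[0.022,0,0.33],[0,0,0]],[[0.022,0,0.33],[0,0,0]],[[0.022,0,0.33],[0,0,0]]]'
python3 -m handwheel '[[[0,0,0],[0,0,0]],[[0,0,0],[0,0,0]],[[0,0,0],[0,0,0]],[[0,0,0],[0,0,0]],[[0,0,0],[0,0,0]],[[0,0,0],[0,0,0]],[[0,0,0],[0,0,0]],[[0,0,0],[0,0,0]]]' 0 20
python3 -m handwheel '[[[0,0,-0.05],[0,0,0]],[[0,0,-0.15],[0,0,0]],[[0,0,-0.3],[0,0,0]],[[0,0,-0.5],[0,0,0]],[[0,0,-0.7],[0,0,0]],[[0,0,-0.85],[0,0,0]],[[0,0,-0.93],[0,0,0]],[[0,0,-0.93],[0,0,0]],[[0,0,-0.93],[0,0,0]]]'
```

```text
clock: 31.55
position: [0.4298, -0.2291, 0.0024]
ee_rot: [0.707, 0.707, 0.0, 0.001]
force: [-0.1, 0.4, 0.3]
opening: 0.0854
finger_force: 0.0
clock: 32.35
position: [0.4297, -0.2289, 0.0025]
ee_rot: [0.707, 0.707, 0.0, 0.0]
force: [-1.7, 0.2, 5.5]
opening: 0.0578
finger_force: 20.6
clock: 33.25
position: [0.4289, -0.2281, 0.1407]
ee_rot: [0.707, 0.707, 0.0, -0.001]
force: [-0.0, 0.0, -0.3]
opening: 0.0579
finger_force: 21.7
```

```bash
python3 -m handwheel '[[[0.1,0.01,0],[0,0,0]],[[0.3,0.01,0],[0,0,0]],[[0.5,0.02,0],[0,0,0]],[[0.7,0.023,0],[0,0,0]],[[0.835,0.023,0],[0,0,0]],[[0.835,0.023,0],[0,0,0]]]' >/dev/null
python3 -m handwheel '[[[0.1,0.01,0],[0,0,0]],[[0.3,0.01,0],[0,0,0]],[[0.5,0.02,0],[0,0,0]],[[0.7,0.023,0],[0,0,0]],[[0.835,0.023,0],[0,0,0]],[[0.835,0.023,0],[0,0,0]]]'  >/dev/null
python3 -m handwheel '[[[0.1,0.01,0],[0,0,0]],[[0.3,0.01,0],[0,0,0]],[[0.5,0.02,0],[0,0,0]],[[0.7,0.023,0],[0,0,0]],[[0.835,0.023,0],[0,0,0]],[[0.835,0.023,0],[0,0,0]]]' 
python3 -m handwheel '[[[0.1,0.01,0],[0,0,0]],[[0.3,0.01,0],[0,0,0]],[[0.5,0.02,0],[0,0,0]],[[0.7,0.023,0],[0,0,0]],[[0.835,0.023,0],[0,0,0]],[[0.835,0.023,0],[0,0,0]],[[0.835,0.023,0],[0,0,0]],[[0.835,0.023,0],[0,0,0]]]'
```

```text
clock: 35.05
position: [0.4402, 0.1495, 0.1411]
ee_rot: [0.706, 0.708, 0.0, 0.0]
force: [0.7, 0.4, -1.1]
opening: 0.0575
finger_force: 21.7
clock: 35.85
position: [0.4436, 0.27, 0.1411]
ee_rot: [0.708, 0.706, -0.001, 0.0]
force: [-0.3, -0.2, -0.4]
opening: 0.0578
finger_force: 21.7
```

```bash
python3 -m handwheel '[[[0.008,-0.003,0.1],[0,0,0]],[[0.008,-0.003,0.25],[0,0,0]],[[0.008,-0.003,0.4],[0,0,0]],[[0.008,-0.003,0.52],[0,0,0]],[[0.008,-0.003,0.6],[0,0,0]],[[0.008,-0.003,0.64],[0,0,0]],[[0.008,-0.003,0.66],[0,0,0]],[[0.008,-0.003,0.675],[0,0,0]],[[0.008,-0.003,0.685],[0,0,0]],[[0.008,-0.003,0.69],[0,0,0]],[[0.008,-0.003,0.69],[0,0,0]]]'
```

```text
clock: 36.95
position: [0.4434, 0.2739, 0.0386]
ee_rot: [0.707, 0.707, 0.001, -0.0]
force: [-0.9, -0.2, 2.4]
opening: 0.0577
finger_force: 22.0
```

Light contact (2.4 N) at 38.6 mm, which is one dish height above the first and directly over it. I'll release, retreat and check.

```bash
python3 -m handwheel '[[[0,0,0],[0,0,0]],[[0,0,0],[0,0,0]],[[0,0,0],[0,0,0]],[[0,0,0],[0,0,0]],[[0,0,0],[0,0,0]],[[0,0,0],[0,0,0]]]' 1
python3 -m handwheel '[[[0,0,-0.1],[0,0,0]],[[0,0,-0.35],[0,0,0]],[[0,0,-0.65],[0,0,0]],[[0,0,-0.9],[0,0,0]],[[0,0,-0.9],[0,0,0]]]'
python3 -m handwheel '[[[-0.3,0,0],[0,0,0]],[[-0.6,0,0],[0,0,0]],[[-0.9,0,0],[0,0,0]],[[-1,0,0],[0,0,0]]]' >/dev/null
python3 -m handwheel '[[[-0.3,0,0],[0,0,0]],[[-0.6,0,0],[0,0,0]],[[-0.9,0,0],[0,0,0]],[[-1,0,0],[0,0,0]],[[-1,0,0],[0,0,0]],[[-1,0,0],[0,0,0]],[[-1,0,0],[0,0,0]]]'
python3 - <<'E'
from h import *
im,d,K,T=grab('top'); a=im[175:235,145:265]; P=cloud(d,K,T)
a=cv2.resize(a,(600,300),interpolation=cv2.INTER_CUBIC)
im2,_,_,_=grab('scene'); b=cv2.resize(im2[160:215,195:305],(600,300),interpolation=cv2.INTER_CUBIC)
save(np.vstack([a,b]),'final.png')
q=P[185:230,150:190].reshape(-1,3); c=np.hypot(q[:,0]-.4435,q[:,1]-.273); print('top dish z',np.nanmedian(q[c<.025],0))
E
```

```text
clock: 37.55
position: [0.4429, 0.2734, 0.0377]
ee_rot: [0.707, 0.707, -0.0, 0.0]
force: [-0.1, -0.3, 0.0]
opening: 0.0857
finger_force: 0.0
clock: 38.05
position: [0.4473, 0.2755, 0.1792]
ee_rot: [0.708, 0.707, 0.006, -0.0]
force: [0.1, 0.4, 0.0]
opening: 0.0856
finger_force: 0.0
clock: 39.15
position: [0.4428, -0.0247, 0.1727]
ee_rot: [0.706, 0.708, -0.0, -0.0]
force: [0.2, 0.8, -0.6]
opening: 0.0855
finger_force: 0.0
top dish z [0.44338235 0.27347841 0.03705314]
```

View pics/final.png

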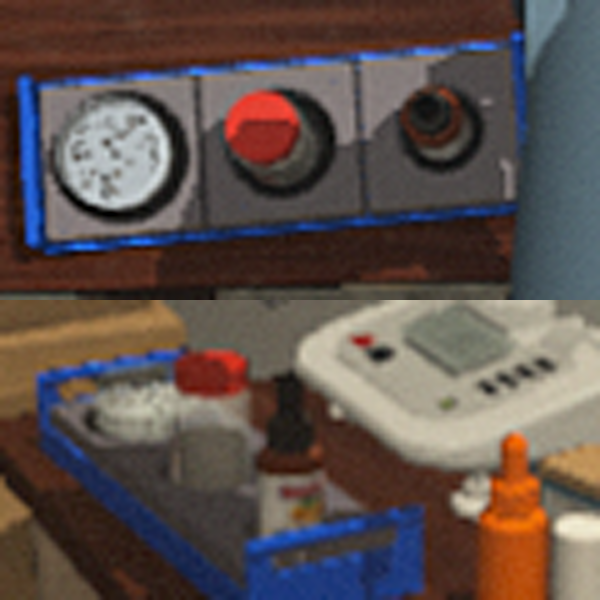

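The two dishes are stacked squarely at (113,153) in the recess, the upper one 13 mm higher and level. The jar (270,130) and dropper (435,115) stand upright in their wells, and the arm is clear of everything. Handing in.

```bash
python3 -c "
from h import *
print(env.sign_off())"
```

```text
the job is handed in; nothing more can be done
None
```

The carrier is loaded and handed in after about 39 s: both seed dishes are stacked level in the wide recess, the red-capped jar and brown dropper stand upright in their wells, and I saw no movement of the empty dish, white-capped jar or glue stick; the sign-off gave no verdict.

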